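Draw the sterile instrument tray out with the hook

ROBOT

A 6-joint arm with a two-finger parallel gripper is mounted at the origin on the work surface. World frame = base frame: x ahead of the robot, y to its left, z up, the work surface at z = 0. Lengths are in mm, angles in degrees, forces in N, time in s.
With the tool pointing down it reaches from about 375 to 975 mm from the base axis. Payload 3.8 kg.
Tool frame: the origin (TCP) lies on the centre line of the jaws, within the pads' length; the fingertips stand robot.tips_ahead ahead of it and the grasp point (between the pads) is the TCP (robot.tips_ahead is the distance from the TCP to the fingertips, in mm); z points along the fingers, x is the direction in which the jaws open and shut, and the axes are right-handed (so a half turn about z gives the same grasp; the last joint's range is limited). The gripper opens to 88 mm and grips with 3 to 60 N. Pads are 18 mm wide; open, the fingers measure 123 mm over their backs; the gripper's body (75 mm by 187 mm) begins 45 mm behind the grasp point.
Start: joints at [-75.166, 15.12, 91.902, -0, 72.978, -2.114], TCP at [196.761, -645.681, 257.706] pointing down, gripper open.
Joint ranges: [-150.88, 150.88], [-54.13, 125.18], [17.81, 147.31], [-75.09, 255.09], [0, 152.58], [-146.25, 146.25]. Speed limits (degrees/s): [147.25, 147.25, 180, 180, 180, 180].

INTERFACE

Orientations are given as a 3x3 rotation matrix whose columns are the frame's x, y, z axes.
In Python, from workcell import robot, grab_frame gives the robot as it stands.
- The arm moves only by the shell command python3 -m crank 'ROWS' [FORCE]. ROWS is text: rows parted by semicolons, each of 7 numbers parted by spaces: the finger opening in mm, from 0 to 88.1, then the shift along the tool's x, y, z in mm, then the turn, a rotation vector about the tool's x, y, z in rad. In form: fingers tx ty tz wx wy wz; .... A call has 1 to 10 rows; each row shifts and turns the pose as measured when the row begins, along the tool's axes as they then stand; what a row does not reach is not made up. A row lasts 1/8 s, in which the tool goes at most 62.5 mm and 10.7 degrees, less where a joint would pass 70% of its speed; a pose out of reach is approached as far as the arm can. A call with a gripper value outside its range is refused whole. The fingers move at their own pace and stop on an object; FORCE is the grip in N (left out, the last holds). Time passes only in rows, so rows that do not move let the fingers close. It gives the time, the measured TCP pose, the force and the opening at its end, in the units of the state.
- robot.read_state(): the state, without advancing time (a new reading comes with each control period).
- grab_frame(name): name is "side" or "top" or "wrist"; returns a dict with "frame" (400x640x3 uint8, blue, green, red), "fx", "fy", "cx", "cy" (pixels), "origin" and "rotation" of the camera in the world; the wrist camera has in their place "mount" (4x4, takes a point from camera to tool coordinates, whose origin is the TCP and whose axes are the tool frame's). Camera axes: x right, y down, z forward; pixel columns grow to the right and rows downward; lengths in mm; the calibration is good to about 2 mm. A picture is of the moment at which its call begins: read the wrist's pose just before it. There is no depth.
- robot.job_done(): hands the job in, once; it reports no verdict.
The state is a dict: "clock": time; "q": joint angles; "joint_velocities": joint speeds; "tau": joint torques, N m; "position": TCP position; "eef_rot": TCP orientation; "wrist_force": force on the tool from outside, world axes, zero at the start; "moment": the same for the moment, N m; "finger_gap": finger opening in mm.
Only numpy, scipy, OpenCV 4.12 (cv2) and the standard library are available. Lean on these libraries where they do the work, as an engineer would, in place of code of your own. Each camera call takes 0.05 s, during which the arm holds its last target.

TASK

Take the tray hook from the rubber mat, put its tip down through the ring of the deep instrument tray and draw that tray out until it is snug against the end stop, holding it there for a second with about 10 newtons on the stop and never more than 15. The trays are sterile: touch them with the hook alone, and leave the shallow tray and everything else on the table where they are. Then unhook gently, leaving the tray drawn out at the stop, and stand the hook back on its mat on the underside of its handle, as it was.

Things in the scene. Friction and masses are not known exactly. Their poses are not given: they have to be found in the camera images.
- hook_grip (a point): Tray hook, centre of its grey block handle (110 long x 24 wide x 38 mm high, 0.2 kg), half-way up (19 mm above its underside). It starts standing on the mat. +x points along the handle to the hook end, z is up. A 7 mm steel rod leaves the handle's front along +x, 11 mm above this point, and at 135 mm from this point turns straight down to the tip.
- hook_tip (a point): Lowest point of the hook's downturned tip (7 mm thick, round end), 135 mm along +x and 15 mm below hook_grip; the rod's underside above it is 22.5 mm higher. Same axes as hook_grip.
- deep_eye (a point): Centre of the DEEP tray's pull ring (the tray to draw out): a flat-lying ring of 6 mm steel rod, 22 mm inside and 34 mm outside diameter, at mid-thickness; below it is only the dock's floor, 34 mm lower. +x points from the ring back to the tray and the machine, -x is the way out, z up. The tray's front face is 24 mm from this point (+x).
- deep: The deep tray: open steel, 160 long (x) x 100 wide x 65 mm deep, 0.4 to 0.8 kg with its instruments; origin at the centre of its underside. It slides between low guides with 3 mm play on each side. Its friction is not known: dragging takes some 2 to 8 N, which the stop does not feel.
- shallow_eye (a point): The same ring on the SHALLOW tray (same length and width, 42 mm deep) in the other bay, which must stay. Which bay holds which tray varies.
- stop: End stop: a rigid dark bar 12 mm thick (x), 26 mm high, across both bays; in each bay a 40 mm wide notch down to 8 mm above the floor lets the hook's tip pass. Origin: centre of its underside, axes as the dock's. On its +x side, on screws, stands a firm 6 mm buffer plate, where the tray's front lands: its face is 12 to 38 mm from the origin, set anew each time and not measured, so feel for it.
- dock: Tray steriliser: origin at the centre of the bays, under its 12 mm thick base plate on the table; -x is the way out. The landing and its guides (top 34 mm above the table) run from the machine to x = -260 mm; bays are centred at y = +-56.5 mm; the machine's white body (220 mm high) stands over x > 40 mm.
- mat: Black rubber mat, 280 (x) x 150 (y) x 3 mm, fixed on the table; origin at the centre of its underside. The hook starts on it and goes back on it.
- jar: Bystander: clear jar, 56 mm across, 75 mm high; origin under its centre.
- bowl: Bystander: steel bowl, 110 mm across, 45 mm high; origin under its centre.
- cup: Bystander: white cup, 72 mm across, 85 mm high; origin under its centre.
- tape: Bystander: roll of paper tape lying flat, 60 mm across, 24 mm high; origin under its centre.
- pen: Bystander: blue pen, 10 mm thick, 130 mm long, lying on the table along its x axis.

How it is judged:
By the outcome, as a careful person would: the job done as asked, in the order asked, and still so for the second after the job is handed in, with the robot touching nothing.
It also fails if it takes over 72 s, if anything falls off the work surface, if the arm or the gripper's body presses on something with over 40 N, if the wrist force passes 120 N, or if a joint passes its speed limit or range.

## Working session

There is one attempt and no reset: what is moved stays moved. The work goes in short steps, Python scripts to look and compute and a shell command to move; the robot and the scene stay as the last step left them, time stands still between calls to the robot, and variables do not carry over. Pictures are saved under pics/ and viewed, and the job is handed in when it is done.

```bash
ls; mkdir -p pics; python3 - <<'E'
from workcell import robot, grab_frame
import cv2,numpy as np
print(robot.read_state(), robot.tips_ahead)
for n in ("side","top","wrist"):
    f=grab_frame(n); cv2.imwrite(f"pics/a_{n}.png",f["frame"])
    print(n,{k:(np.round(v,4).tolist() if not np.isscalar(v) else v) for k,v in f.items() if k!="frame"})
E
```

```text
pics
{'clock': 0.0, 'q': array([-7.51671274e+01,  1.51688782e+01,  9.19802630e+01,  1.28166383e-03,
        7.29770202e+01, -2.11586661e+00]), 'joint_velocities': array([ 0.00633528,  0.01486654, -0.08141334,  0.03650491,  0.04075425,
       -0.08387249]), 'tau': array([ 3.17601007e-04, -5.02108884e+01, -3.56876314e+01,  7.29797781e-02,
        2.94284010e-02, -1.55316748e-04]), 'position': array([ 196.59026019, -645.04718073,  256.40059114]), 'eef_rot': array([[ 2.91509127e-01, -9.56567893e-01, -5.43018792e-04],
       [-9.56565518e-01, -2.91509614e-01,  2.13403090e-03],
       [-2.19964064e-03, -1.02656431e-04, -9.99997576e-01]]), 'wrist_force': array([ 0.61583739, -0.85228026,  0.32312281]), 'moment': array([ 0.00268025, -0.01659464, -0.02377614]), 'finger_gap': 88.43363030730004} 19.0
side {'fx': 449.47297146286195, 'fy': 449.47297146286195, 'cx': 320.1480343794905, 'cy': 197.69078492723168, 'origin': [-22.1249, 848.7419, 712.3399], 'rotation': [[-0.8424, -0.2917, 0.4531], [-0.5389, 0.4687, -0.7], [-0.0082, -0.8338, -0.552]]}
top {'fx': 491.68995680225987, 'fy': 491.68995680225987, 'cx': 315.8630074655206, 'cy': 202.7199808929136, 'origin': [423.3676, 34.0682, 1339.8417], 'rotation': [[-0.0216, -0.997, 0.0742], [-0.9997, 0.0208, -0.0113], [0.0098, -0.0744, -0.9972]]}
wrist {'fx': 336.0612061783192, 'fy': 336.0612061783192, 'cx': 319.4102525037737, 'cy': 193.26463592971362, 'mount': [[1.0, 0.0011, 0.0005, -0.1964], [-0.0012, 0.967, 0.2549, -66.5157], [-0.0002, -0.2549, 0.967, -126.224], [0.0, 0.0, 0.0, 1.0]]}
```

View pics/a_side.png

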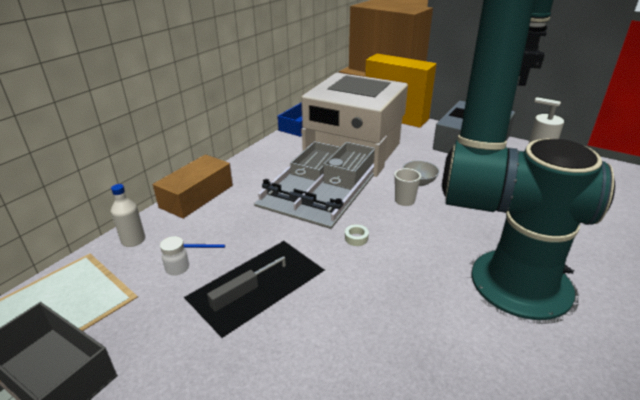

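View pics/a_top.png

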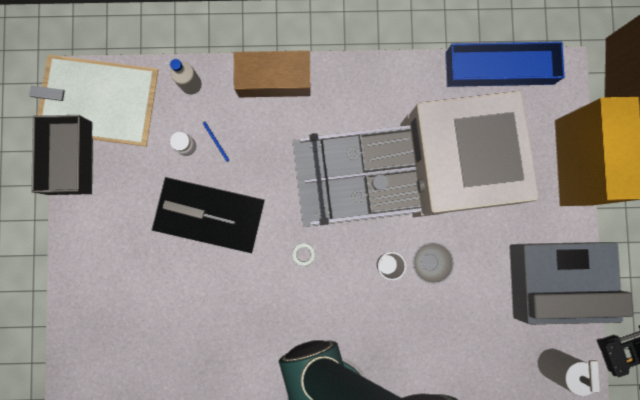

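View pics/a_wrist.png

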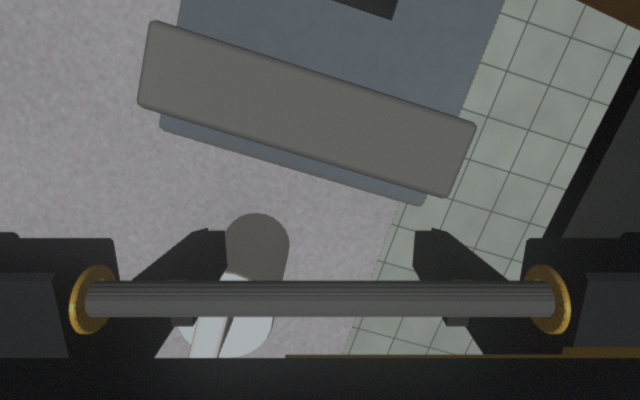

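The top view shows the hook on the mat (handle about (183,210), rod end about (235,222)), the dock at about (310..420, 130..225), and the stop at column 318. I'll enlarge these areas.

```bash
python3 - <<'E'
import cv2
t=cv2.imread("pics/a_top.png"); s=cv2.imread("pics/a_side.png")
cv2.imwrite("pics/b1.png",cv2.resize(t[120:235,285:440],None,fx=5,fy=5,interpolation=cv2.INTER_CUBIC))
cv2.imwrite("pics/b2.png",cv2.resize(t[170:260,145:275],None,fx=6,fy=6,interpolation=cv2.INTER_CUBIC))
cv2.imwrite("pics/b3.png",cv2.resize(s[130:225,250:400],None,fx=5,fy=5,interpolation=cv2.INTER_CUBIC))
cv2.imwrite("pics/b4.png",cv2.resize(s[235:335,180:330],None,fx=5,fy=5,interpolation=cv2.INTER_CUBIC))
E
```

```text
(no output)
```

View pics/b1.png

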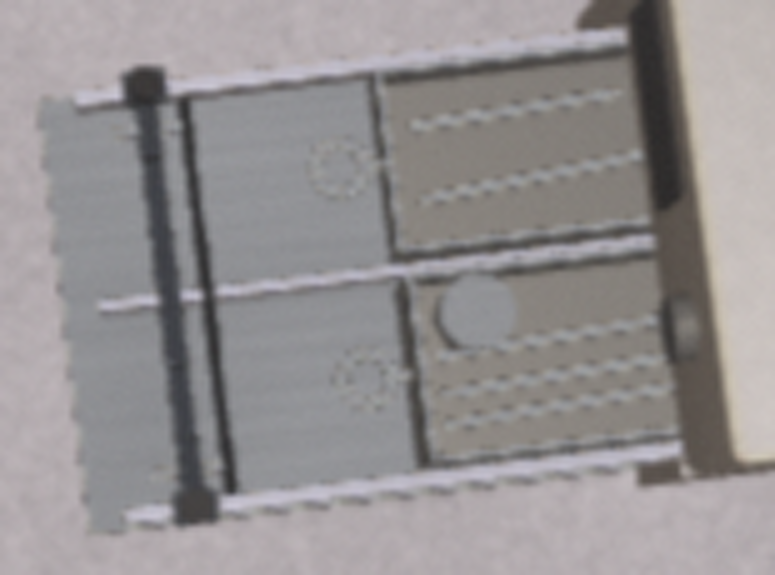

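View pics/b2.png

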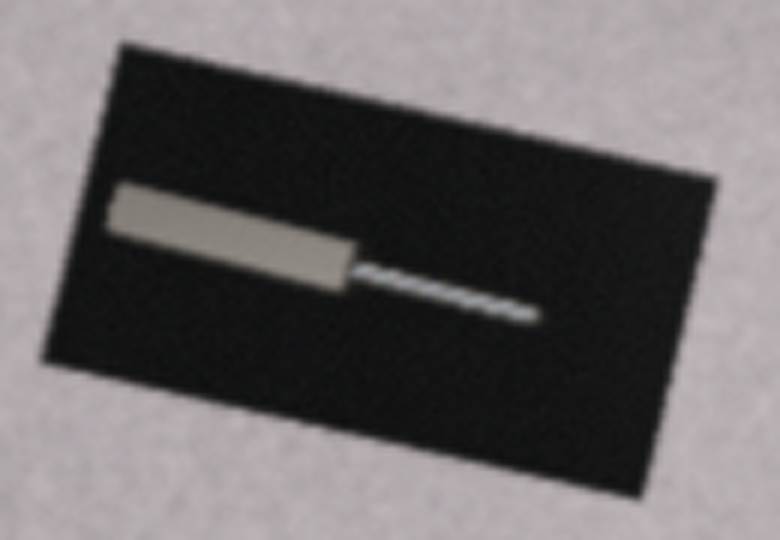

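View pics/b3.png

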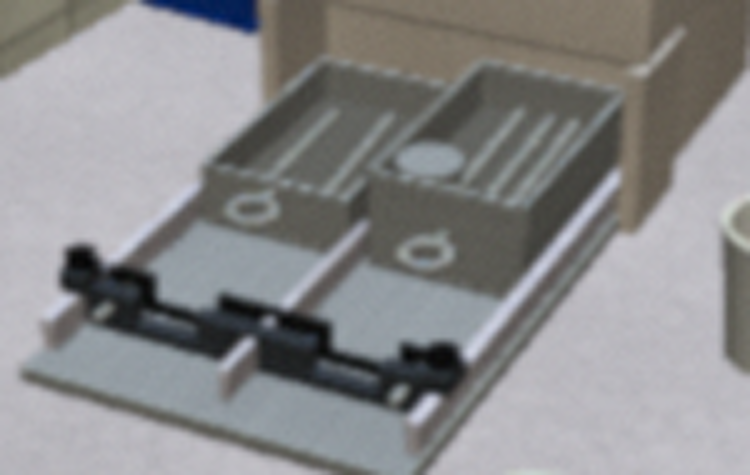

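View pics/b4.png

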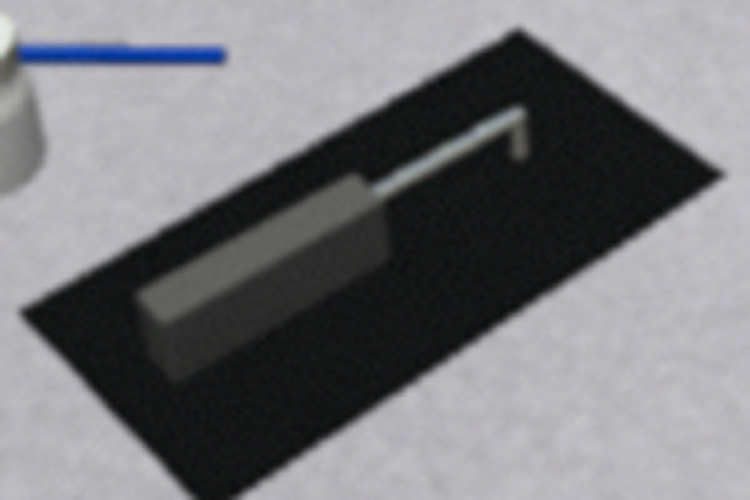

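Deep tray: its front face is clearly taller in the side view, in the right-hand bay (the lower one in the top view). Its ring sits at about (365,380) in crop b1. Next I turn these pixels into positions.

```bash
cat > h.py <<'E'
import numpy as np, cv2
from workcell import robot, grab_frame
T=dict(f=491.68995680225987,c=(315.8630074655206,202.7199808929136))
def cam(name):
    f=grab_frame(name); return f
def ray(f,u,v,R=None,o=None):
    R=np.array(f["rotation"]) if R is None else R
    return R@np.array([(u-f["cx"])/f["fx"],(v-f["cy"])/f["fy"],1])
def onz(f,u,v,z,R=None,o=None):
    o=np.array(f["origin"]) if o is None else o
    d=ray(f,u,v,R); return o+d*(z-o[2])/d[2]
def wristpose(f,s):
    M=np.array(f["mount"]);E=s["eef_rot"]
    return E@M[:3,:3], s["position"]+E@M[:3,3]
def proj(f,p,R=None,o=None):
    R=np.array(f["rotation"]) if R is None else R
    o=np.array(f["origin"]) if o is None else o
    c=R.T@(np.array(p)-o); return np.array([f["cx"]+f["fx"]*c[0]/c[2],f["cy"]+f["fy"]*c[1]/c[2]])
def uncrop(u,v,x0,y0,k): return x0+(u+.5)/k-.5, y0+(v+.5)/k-.5
E
python3 - <<'E'
from h import *
np.set_printoptions(precision=1,suppress=True)
f=cam("top"); s=cam("side")
b1=lambda u,v,z:onz(f,*uncrop(u,v,285,120,5),z)
b2=lambda u,v,z:onz(f,*uncrop(u,v,145,170,6),z)
b3=lambda u,v,z:onz(s,*uncrop(u,v,250,130,5),z)
b4=lambda u,v,z:onz(s,*uncrop(u,v,180,235,5),z)
H=[b2(*p,41) for p in[(122,182),(107,233),(343,292),(357,242)]]
print("handle",*H,"c",np.mean(H,0)); a=(H[2]+H[3]-H[0]-H[1])/2;print(np.linalg.norm(a),np.linalg.norm(H[0]-H[1]),np.degrees(np.arctan2(a[1],a[0])))
t=b2(540,315,34);print("rod end",t); d=t-np.mean(H,0);print(np.hypot(*d[:2]),np.degrees(np.arctan2(d[1],d[0])))
H=[b4(*p,41) for p in[(137,293),(178,322),(388,208),(357,175)]]
print("side handle",np.mean(H,0)); 
print("side rod end",b4(520,110,34))
print("mat",[b2(*p,3) for p in[(120,42),(718,178),(642,498),(42,362)]])
print("deep eye",b1(365,380,46),b3(427,252,46)); print("shal eye",b1(340,165,46),b3(252,208,46))
for p,q in [((80,98),(620,38)),((100,305),(655,243)),((130,517),(680,450))]:
    A=b1(*p,34);B=b1(*q,34);print("rail",A,B,np.degrees(np.arctan2(*(B-A)[[1,0]])))
print("plate corners",b1(40,100,12),b1(95,532,12))
print("stop",b1(143,83,38),b1(195,507,38), "buffer",b1(190,100,38),b1(231,490,38))
print("front deep top",b1(398,280,77),b1(420,465,77))
E
```

```text
handle [535.8 417.9  41. ] [513.4 424.4  41. ] [485.3 321.   41. ] [507.1 314.8  41. ] c [510.4 369.5  41. ]
107.1024830524209 23.308601171655265 -105.37505571319612
rod end [473.6 235.8  34. ]
138.73401009409997 -105.38848322669351
side handle [506.7 371.2  41. ]
side rod end [474.2 238.1  34. ]
mat [array([603. , 430.1,   3. ]), array([535.3, 159.3,   3. ]), array([391.4, 195.5,   3. ]), array([458.3, 465. ,   3. ])]
deep eye [536.2 -91.4  46. ] [538.1 -95.6  46. ]
shal eye [651.3 -81.3  46. ] [651.6 -84.   46. ]
rail [692.6  56.5  34. ] [ 719.7 -235.5   34. ] -84.70104381734224
rail [580.4  48.   34. ] [ 607.8 -250.3   34. ] -84.75534462131554
rail [466.9  34.3  34. ] [ 496.3 -259.6   34. ] -84.27432017047776
plate corners [696.5  78.8  12. ] [459.9  53.4  12. ]
stop [699.3  22.5  38. ] [471.3  -0.2  38. ] buffer [689.5  -2.5  38. ] [479.9 -19.5  38. ]
front deep top [ 585.1 -106.9   77. ] [ 489.  -115.5   77. ]
```

```bash
cat >> h.py <<'E'
from scipy.spatial.transform import Rotation as Ro
def yawR(deg,pitch=0):
    """tool y axis along world yaw deg (hook +x), z down; pitch>0: handle raised/nose down"""
    a=np.radians(deg);y=np.array([np.cos(a),np.sin(a),0]);z=np.array([0,0,-1.]);x=np.cross(y,z)
    R=np.c_[x,y,z]
    return R@Ro.from_rotvec([np.radians(pitch),0,0]).as_matrix()
def plan(wps,n,grip,s=None,dead=None):
    """wps list of (pos,R) ; n rows per leg; prints rows"""
    s=s or robot.read_state(); p=s["position"].copy();E=s["eef_rot"].copy();out=[]
    for (tp,tR),k in zip(wps,n):
        tp=np.array(tp,float)
        for i in range(k,0,-1):
            d=E.T@((tp-p)/i); w=Ro.from_matrix(E.T@tR).as_rotvec()/i
            r=np.r_[np.round(d,1),np.round(w,3)]
            out.append(f"{grip:g} "+" ".join(f"{v:g}" for v in r+0))
            p=p+E@r[:3];E=E@Ro.from_rotvec(r[3:]).as_matrix()
    for i in range(0,len(out),10): print("; ".join(out[i:i+10]))
    print("end",np.round(p,1),np.round(np.degrees(np.arctan2(E[1,1],E[0,1])),1))
E
python3 - <<'E'
from h import *
W=[]
for az in (-73,-52,-31,-10,12,36):
    r=670 if az<30 else 640
    W.append(([r*np.cos(np.radians(az)),r*np.sin(np.radians(az)),330 if az<30 else 260],yawR(-163+(az+73)/109*57.6)))
W=W[1:]
W[-1]=([515,385,230],yawR(-105.4))
plan(W,[5,5,5,5,5],88)
E
```

```text
88 -9.9 -48.1 -14.6 0 0 -0.039; 88 -8 -48.5 -14.6 0 0 -0.039; 88 -6.1 -48.8 -14.6 0 0 -0.039; 88 -4.2 -48.9 -14.5 0 0.001 -0.039; 88 -2.3 -49.1 -14.6 0 0 -0.039; 88 -17 -45.8 0 0 0 -0.039; 88 -15.2 -46.4 0 0 0 -0.039; 88 -13.4 -47 0 0 0 -0.038; 88 -11.6 -47.4 0 0 0 -0.039; 88 -9.7 -47.9 0.1 0 0 -0.038
88 -24.7 -42.2 0 0 0 -0.039; 88 -23 -43.1 0 0 0 -0.039; 88 -21.3 -43.9 0 0 0 -0.039; 88 -19.6 -44.7 0 0 0 -0.038; 88 -17.8 -45.5 0 0 0 -0.039; 88 -33.4 -38.8 0 0 0 -0.041; 88 -31.7 -40.1 0 0 0 -0.04; 88 -30.1 -41.3 0 0 0 -0.041; 88 -28.4 -42.5 0 0 0 -0.04; 88 -26.6 -43.7 0 0 0 -0.041
88 -47.9 -30.1 20 0 0 -0.044; 88 -46.5 -32.2 20 0 0 -0.044; 88 -45.1 -34.2 20 0 0 -0.044; 88 -43.5 -36.2 20 0 0 -0.045; 88 -41.9 -38.2 20.1 0 0 -0.044
end [515. 385. 230.] -105.4
```

```bash
python3 -m crank '88 -10 -48 -15 0 0 -0.039; 88 -8 -48 -15 0 0 -0.039; 88 -6 -49 -15 0 0 -0.039; 88 -4 -49 -15 0 0 -0.039; 88 -2 -49 -15 0 0 -0.039; 88 -17 -46 0 0 0 -0.039; 88 -15 -46 0 0 0 -0.039; 88 -13 -47 0 0 0 -0.039; 88 -12 -47 0 0 0 -0.039; 88 -10 -48 0 0 0 -0.039' ; python3 -m crank '88 -25 -42 0 0 0 -0.039; 88 -23 -43 0 0 0 -0.039; 88 -21 -44 0 0 0 -0.039; 88 -20 -45 0 0 0 -0.038; 88 -18 -45 0 0 0 -0.039; 88 -33 -39 0 0 0 -0.041; 88 -32 -40 0 0 0 -0.04; 88 -30 -41 0 0 0 -0.041; 88 -28 -42 0 0 0 -0.04; 88 -27 -44 0 0 0 -0.041'
```

```text
clock: 1.5
position: [581.1, -338.4, 332.7]
eef_rot: [[0.637, -0.771, -0.0], [-0.771, -0.637, 0.002], [-0.002, -0.001, -1.0]]
wrist_force: [0.4, -0.1, -0.7]
finger_gap: 88.0
clock: 2.75
position: [657.8, 162.3, 331.2]
eef_rot: [[0.892, -0.453, -0.002], [-0.453, -0.892, 0.003], [-0.003, -0.002, -1.0]]
wrist_force: [0.3, -0.5, -0.5]
finger_gap: 88.3
```

```bash
python3 - <<'E'
from h import *
plan([([512,385,200],yawR(-105.4))],[6],88)
E
```

```text
88 -38.4 -22.1 22 0 0 -0.034; 88 -37.6 -23.3 22 0 0.001 -0.033; 88 -36.9 -24.6 22 0 0 -0.034; 88 -36 -25.8 22 -0.001 0.001 -0.033; 88 -35.2 -27 21.9 0 0 -0.034; 88 -34.2 -28.2 21.9 -0.001 0.001 -0.033
end [512. 385. 200.] -105.4
```

```bash
python3 -m crank '88 -38.4 -22 22 0 0 -0.034; 88 -37.6 -23.3 22 0 0.001 -0.033; 88 -37 -24.6 22 0 0 -0.034; 88 -36 -26 22 -0.001 0.001 -0.033; 88 -35.2 -27 22 0 0 -0.034; 88 -34 -28 22 -0.001 0.001 -0.033; 88 0 0 0 0 0 0'; python3 - <<'E'
from h import *
s=robot.read_state();f=cam("wrist");cv2.imwrite("pics/c.png",f["frame"]);np.savez("c.npz",p=s["position"],E=s["eef_rot"])
E
```

```text
clock: 3.62
position: [505.4, 394.8, 195.2]
eef_rot: [[0.967, -0.254, 0.002], [-0.254, -0.967, -0.0], [0.002, -0.0, -1.0]]
wrist_force: [-0.5, -1.2, -1.3]
finger_gap: 87.8
```

View pics/c.png

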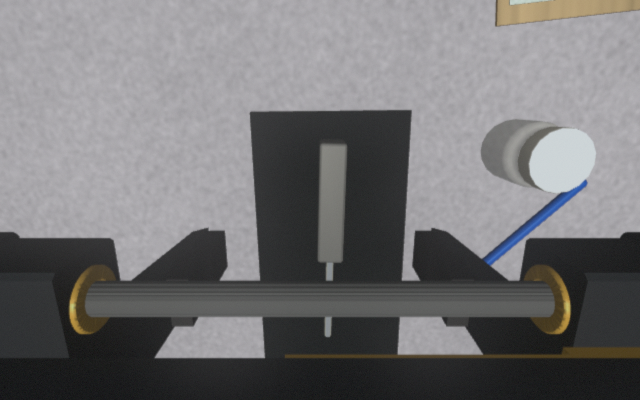

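The wrist view shows the handle top at corners (321,144), (347,144), (344,262) and (318,262), with the rod end at (328,336).

```bash
python3 - <<'E'
from h import *
np.set_printoptions(precision=1,suppress=True)
d=np.load("c.npz");f=cam("wrist");R,o=wristpose(f,dict(position=d["p"],eef_rot=d["E"]))
H=[onz(f,u,v,41,R,o) for u,v in[(321,144),(347,144),(344,262),(318,262)]]
c=np.mean(H,0);a=(H[2]+H[3]-H[0]-H[1])/2;print(c,np.linalg.norm(a),np.linalg.norm(H[0]-H[1]),np.degrees(np.arctan2(a[1],a[0])))
t=onz(f,328,336,34,R,o);print(t,np.hypot(*(t-c)[:2]),np.degrees(np.arctan2(*(t-c)[[1,0]])))
plan([([509,370,80],yawR(-105.3)),([509,370,30],yawR(-105.3))],[4,4],70)
E
```

```text
[513.  373.1  41. ] 107.20106696784839 21.60639169009465 -105.46780371585857
[475.5 240.6  34. ] 137.6862071144703 -105.7930410249814
70 1.5 5.7 29.4 -0.001 -0.001 0.002; 70 1.5 5.7 29.4 -0.001 -0.002 0.002; 70 1.6 5.7 29.4 0 -0.001 0.002; 70 1.6 5.7 29.5 -0.001 -0.002 0.001; 70 0 0 12.5 0 0 0; 70 0 0 12.5 0 0 0; 70 0 0 12.5 0 0 0; 70 0.1 0 12.5 0 0 0
end [509. 370.  30.] -105.3
```

```bash
python3 -m crank '70 2 6 29 -0.001 -0.001 0.001; 70 2 6 29 0 0 0; 70 2 6 29 0 0 0; 70 1 4 18 0 0 0; 70 0 0 8 0 0 0; 70 0 0 0 0 0 0'; python3 - <<'E'
from h import *
plan([([511,371,60],yawR(-105.5)),([511,371,29.5],yawR(-105.5))],[2,4],60)
E
```

```text
clock: 4.47
position: [521.1, 367.5, 90.4]
eef_rot: [[0.964, -0.266, 0.019], [-0.267, -0.964, 0.008], [0.017, -0.012, -1.0]]
wrist_force: [-0.1, 0.1, 0.7]
finger_gap: 69.7
60 -5.6 -0.1 15.1 -0.006 -0.008 0; 60 -5.5 -0.3 15.1 -0.006 -0.009 0.001; 60 0 0 7.6 0 0 0; 60 0 0 7.6 0 0 0; 60 0 0 7.7 0 0 0; 60 0 0 7.6 0 0 0
end [511.  371.   29.5] -105.5
```

```bash
python3 -m crank '60 -5 0 12 -0.006 -0.008 0; 60 -5 0 12 -0.006 -0.009 0; 60 0 0 5 0 0 0; 60 0 0 0 0 0 0'; python3 - <<'E'
from h import *
plan([([511,371,29.5],yawR(-105.5))],[5],60)
E
```

```text
clock: 4.97
position: [512.3, 372.1, 61.5]
eef_rot: [[0.964, -0.266, 0.001], [-0.266, -0.964, 0.002], [0.001, -0.002, -1.0]]
wrist_force: [0.4, 0.2, -0.1]
finger_gap: 59.8
60 -0.2 0.3 6.4 0 0 0; 60 -0.2 0.3 6.4 -0.001 0 0; 60 -0.2 0.3 6.4 0 0 0.001; 60 -0.2 0.3 6.4 -0.001 0 0; 60 -0.2 0.3 6.4 0 -0.001 0.001
end [511.  371.   29.5] -105.5
```

```bash
python3 -m crank '60 0 0 7 0 0 0; 60 0 0 7 0 0 0; 60 0 0 7 0 0 0; 60 0 0 6 0 0 0; 60 0 0 4 0 0 0; 60 0 0 1 0 0 0;60 0 0 0 0 0 0'; python3 - <<'E'
from h import *
f=cam("wrist");cv2.imwrite("pics/d.png",f["frame"])
E
```

```text
clock: 5.85
position: [512.6, 372.3, 27.4]
eef_rot: [[0.964, -0.266, 0.002], [-0.266, -0.964, 0.002], [0.001, -0.003, -1.0]]
wrist_force: [0.8, 0.7, 0.6]
finger_gap: 60.1
```

View pics/d.png

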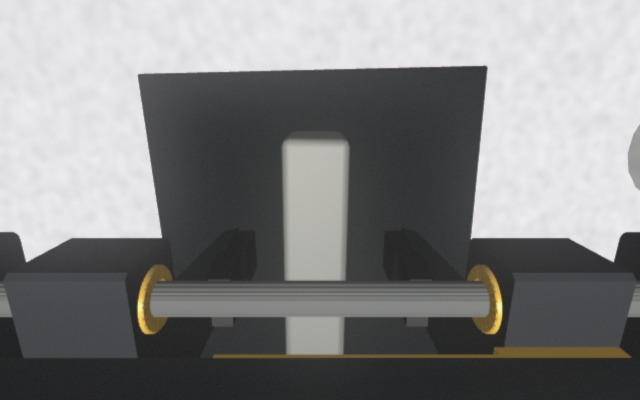

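The handle sits centred between the fingers: 285–348, centre about 316, against the gripper centre of 319. Closing.

```bash
python3 -m crank '15 0 0 0 0 0 0; 15 0 0 0 0 0 0; 15 0 0 0 0 0 0; 15 0 0 0 0 0 0; 15 0 0 0 0 0 0; 15 0 0 0 0 0 0;15 0 0 0 0 0 0' 55; python3 - <<'E'
from h import *
np.set_printoptions(precision=2,suppress=True)
s=robot.read_state();print(s["wrist_force"],s["moment"],s["position"])
f=cam("wrist");cv2.imwrite("pics/e.png",f["frame"])
R,o=wristpose(f,s)
for v in (131,136,140): print(s["eef_rot"].T@(onz(f,316,v,41,R,o)-s["position"]))
E
```

```text
clock: 6.78
position: [513.0, 372.7, 28.4]
eef_rot: [[0.964, -0.266, 0.003], [-0.266, -0.964, 0.003], [0.002, -0.004, -1.0]]
wrist_force: [0.1, 0.6, 0.5]
finger_gap: 23.4
[0.07 0.59 0.54] [-0.08 -0.06  0.01] [513.01 372.7   28.35]
[ -0.21 -57.61 -12.43]
[ -0.21 -55.95 -12.43]
[ -0.22 -54.62 -12.44]
```

View pics/e.png

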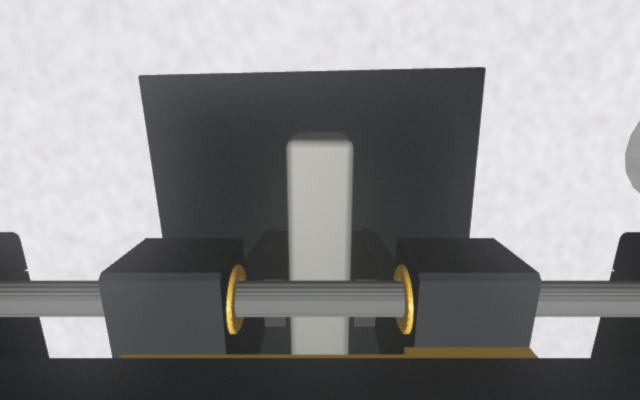

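Gripped: 23.4 mm gap, handle centre along the fingers within about 1 mm, so the tip is at tool (0, +135, +21.4). Lifting.

```bash
python3 -m crank '15 0 0 -5 0 0 0; 15 0 0 -12 0 0 0; 15 0 0 -25 0 0 0; 15 0 0 -30 0 0 0; 15 0 0 -30 0 0 0; 15 0 0 -15 0 0 0; 15 0 0 0 0 0 0'; python3 - <<'E'
from h import *
plan([([524,141,140],yawR(-84.6)),([524,60,110],yawR(-84.6))],[8,4],15)
E
```

```text
clock: 7.7
position: [511.7, 371.5, 150.0]
eef_rot: [[0.964, -0.266, 0.001], [-0.266, -0.964, 0.002], [0.0, -0.002, -1.0]]
wrist_force: [0.4, 0.6, -2.0]
finger_gap: 23.6
15 9.1 27.4 1.2 0 0 -0.045; 15 7.9 27.8 1.2 0 0 -0.045; 15 6.6 28.1 1.2 0 0 -0.046; 15 5.4 28.3 1.2 0 0 -0.045; 15 4.1 28.6 1.2 0 0 -0.046; 15 2.7 28.7 1.2 -0.001 0 -0.045; 15 1.5 28.8 1.2 0 -0.001 -0.046; 15 0.1 28.9 1.3 -0.001 0 -0.045; 15 -1.9 20.1 7.5 0 0 0; 15 -1.9 20.2 7.5 0 0 0
15 -1.9 20.1 7.5 0 0 0; 15 -1.9 20.2 7.5 0 0 0
end [524.  60. 110.] -84.6
```

```bash
python3 -m crank '15 9 27 1 0 0 -0.045; 15 8 28 1 0 0 -0.045; 15 7 28 1 0 0 -0.046; 15 5 28 1 0 0 -0.045; 15 4 29 1 0 0 -0.046; 15 3 29 1 0 0 -0.045; 15 1.5 29 1 0 0 -0.046; 15 0 28 1 0 0 -0.045; 15 -2 20 7 0 0 0; 15 -2 20 7 0 0 0';python3 -m crank '15 -2 15 7 0 0 0; 15 0 5 5 0 0 0; 15 0 0 0 0 0 0'; python3 - <<'E'
from h import *
plan([([524.1,41.4,95],yawR(-84.6))],[4],15)
f=cam("top")
cv2.imwrite("pics/f.png",cv2.resize(f["frame"][120:235,285:440],None,fx=5,fy=5,interpolation=cv2.INTER_CUBIC))
f=cam("side")
cv2.imwrite("pics/f2.png",f["frame"])
E
```

```text
clock: 8.95
position: [517.0, 91.6, 113.6]
eef_rot: [[0.994, 0.11, -0.019], [0.11, -0.994, -0.005], [-0.019, 0.003, -1.0]]
wrist_force: [0.2, -0.3, -2.4]
finger_gap: 23.9
clock: 9.32
position: [514.6, 69.6, 98.0]
eef_rot: [[0.994, 0.108, -0.024], [0.108, -0.994, -0.005], [-0.025, 0.002, -1.0]]
wrist_force: [0.5, 0.3, -1.2]
finger_gap: 23.5
15 1.6 7.3 0.7 0.001 0.006 0.003; 15 1.6 7.2 0.7 0.001 0.006 0.004; 15 1.7 7.2 0.8 0 0.006 0.003; 15 1.7 7.3 0.7 0.001 0.007 0.004
end [524.1  41.4  95. ] -84.6
```

View pics/f.png

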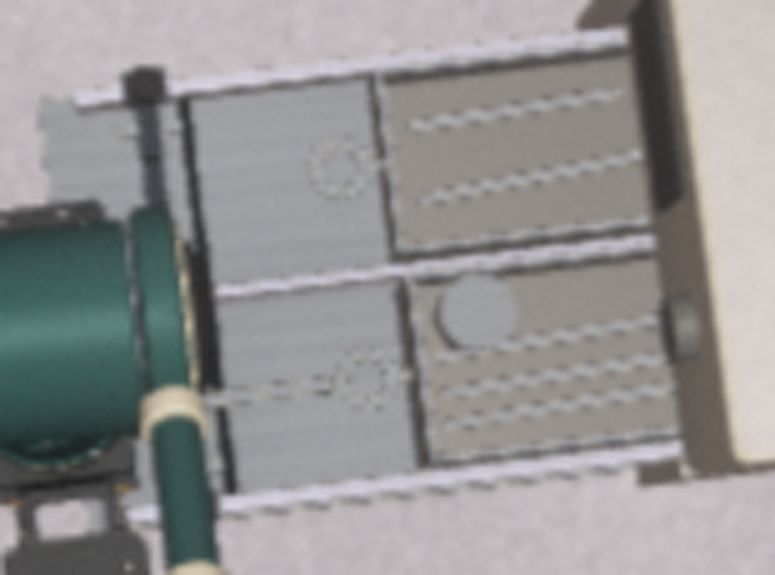

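View pics/f2.png

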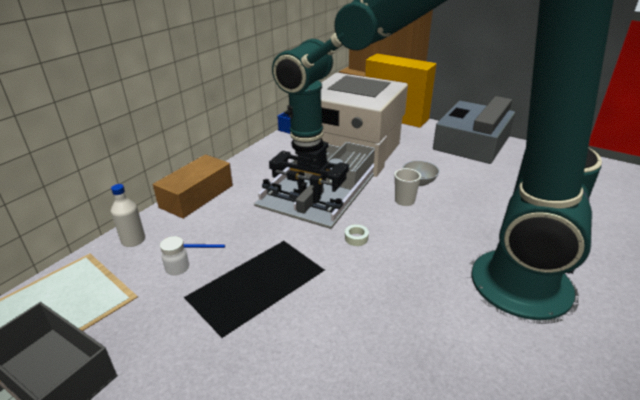

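In the top crop the rod runs from (205,400) to (~337,387), just short of the ring at (365,380). I'll check that against the prediction and work out the remaining move.

```bash
python3 - <<'E'
from h import *
np.set_printoptions(precision=1,suppress=True)
s=robot.read_state();f=cam("top");E=s["eef_rot"];p=s["position"];print(p)
for t in [(0,138.5,-4.6),(0,135,21.4),(0,100,-4.6)]:
    w=p+E@np.array(t);q=proj(f,w);print(w,(q-[285,120]+.5)*5-.5)
cv2.imwrite("pics/g.png",cv2.resize(f["frame"][180:215,320:375],None,fx=14,fy=14,interpolation=cv2.INTER_CUBIC))
for e in [(536.5,-92,46),(536.5,-94,46),(536.5,-90,46)]: print((proj(f,e)-[320,180]+.5)*14)
E
```

```text
[515.1  70.   98.7]
[530.2 -67.7 103.6] [329.2 382.7]
[529.2 -64.3  77.6] [318.7 389.2]
[526.  -29.4 103.5] [253.6 392.6]
[536.6 223.9]
[547.2 223.7]
[526.  224.1]
```

View pics/g.png

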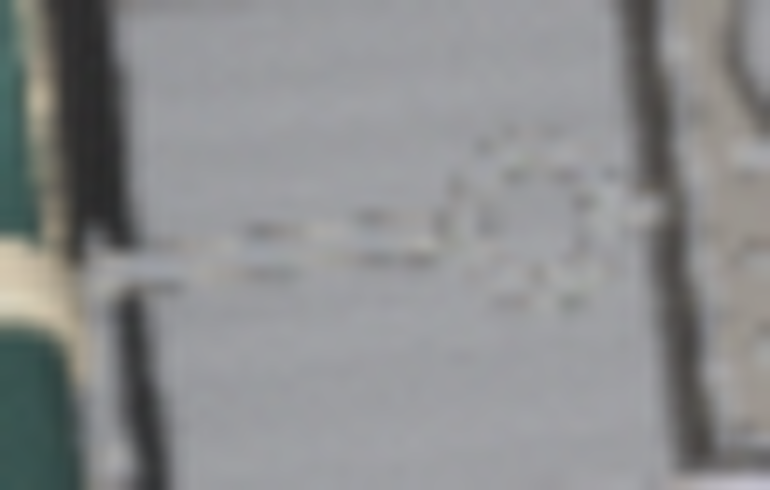

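```bash
python3 - <<'E'
from h import *
plan([([524.8,43.4,82],yawR(-84.6))],[4],15)
E
```

```text
15 1.7 6.9 4.2 0.001 0.006 0.004; 15 1.7 6.9 4.2 0.001 0.006 0.004; 15 1.8 6.9 4.2 0 0.005 0.003; 15 1.7 6.9 4.3 0.001 0.006 0.004
end [524.8  43.4  82. ] -84.6
```

```bash
python3 -m crank '15 1.7 7 4 0.001 0.006 0.004; 15 1.7 7 4 0.001 0.006 0.004; 15 1.8 7 4 0 0.005 0.003; 15 1.7 5 4 0 0.006 0.004; 15 0 0 0 0 0 0; 15 0 0 0 0 0 0'; python3 - <<'E'
from h import *
f=cam("top")
cv2.imwrite("pics/g2.png",cv2.resize(f["frame"][180:215,320:375],None,fx=14,fy=14,interpolation=cv2.INTER_CUBIC))
s=robot.read_state();w=s["position"]+s["eef_rot"]@[0,135,21.4];print(w,s["position"],s["eef_rot"][2],s["wrist_force"])
plan([([524.8,43.4,82],yawR(-84.6))],[3],15)
w2=s["position"]+s["eef_rot"]@[0,138.5,-4.6]; print((proj(f,w2)-[320,180]+.5)*14,(proj(f,w)-[320,180]+.5)*14)
E
```

```text
clock: 10.22
position: [526.1, 43.9, 82.5]
eef_rot: [[0.996, 0.094, 0.003], [0.094, -0.996, -0.0], [0.003, 0.0, -1.0]]
wrist_force: [0.3, -0.7, -2.0]
finger_gap: 23.6
[538.7912214  -90.44602047  61.1604434 ] [526.06446335  43.96169585  82.50418774] [ 3.27570815e-03  4.15844406e-04 -9.99994548e-01] [ 0.28716777  0.50938498 -3.08895702]
15 -0.4 0.1 0.2 0 -0.001 0; 15 -0.5 0.2 0.2 0 -0.001 0; 15 -0.4 0.1 0.1 0 -0.001 0
end [524.8  43.4  82. ] -84.6
[568.06531481 189.83303739] [535.62570665 204.60535996]
```

View pics/g2.png

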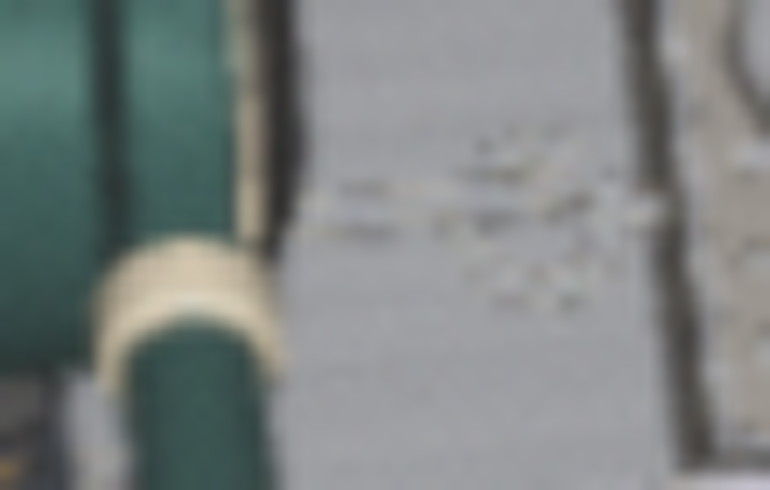

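The rod end is at about (575,197) and the ring centre at about (527,222), so the tip needs about 2 mm towards -x. I'll correct that and go down in small steps, watching the force.

```bash
python3 -m crank '15 -1 -0.5 3 0 -0.001 0; 15 -1 -0.5 3 0 -0.001 0; 15 0 0 3 0 -0.001 0; 15 0 0 3 0 0 0; 15 0 0 2 0 0 0; 15 0 0 0 0 0 0'; python3 - <<'E'
from h import *
s=robot.read_state();w=s["position"]+s["eef_rot"]@[0,135,21.4];print(w,s["position"],s["eef_rot"][2],s["wrist_force"],s["moment"])
E
```

```text
clock: 11.02
position: [523.8, 45.3, 67.6]
eef_rot: [[0.996, 0.095, 0.0], [0.095, -0.996, -0.0], [0.0, 0.0, -1.0]]
wrist_force: [-0.4, -0.1, -1.6]
finger_gap: 23.5
[536.56857925 -89.066491    46.21119798] [523.80424982  45.3358179   67.56655462] [ 8.75611885e-05  3.30682223e-04 -9.99999941e-01] [-0.35391617 -0.14515262 -1.6137916 ] [-0.03847802 -0.08450194 -0.02187603]
```

```bash
python3 -m crank '15 0 0 3 0 0 0; 15 0 0 3 0 0 0; 15 0 0 3 0 0 0; 15 0 0 3 0 0 0; 15 0 0 2 0 0 0; 15 0 0 0 0 0 0'; python3 - <<'E'
from h import *
s=robot.read_state();w=s["position"]+s["eef_rot"]@[0,135,21.4];print(w,s["position"],s["eef_rot"][2],s["wrist_force"],s["moment"])
f=cam("top")
cv2.imwrite("pics/g3.png",cv2.resize(f["frame"][180:215,320:375],None,fx=14,fy=14,interpolation=cv2.INTER_CUBIC))
E
```

```text
clock: 11.78
position: [523.9, 45.3, 52.6]
eef_rot: [[0.996, 0.094, 0.0], [0.094, -0.996, -0.0], [0.0, 0.0, -1.0]]
wrist_force: [-0.2, 0.3, -1.9]
finger_gap: 23.6
[536.64136197 -89.12863678  31.24082485] [523.88764097  45.2747029   52.59603226] [ 1.67824042e-04  3.31786066e-04 -9.99999931e-01] [-0.18840815  0.29953124 -1.94329506] [-0.09284276 -0.07876254  0.00588957]
```

View pics/g3.png

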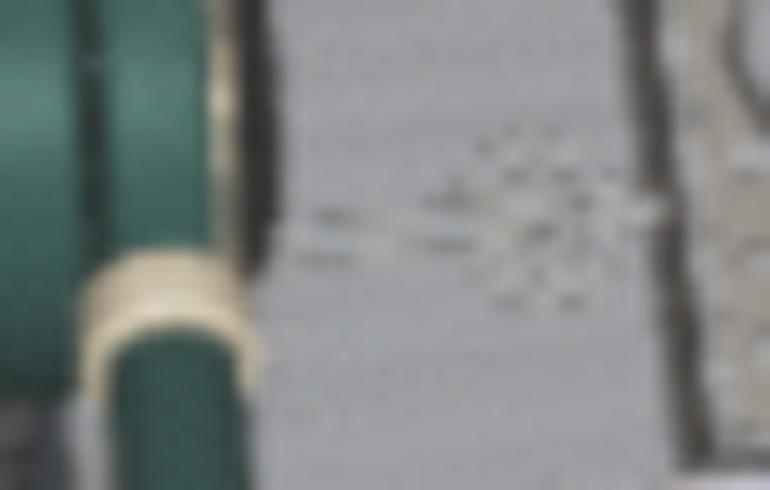

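The tip is in the ring at z = 31, with no side force and the tray unmoved. Now pulling slowly along tool -y.

```bash
python3 -m crank '15 0 -2 0 0 0 0; 15 0 -2 0 0 0 0; 15 0 -2 0 0 0 0; 15 0 -2 0 0 0 0; 15 0 -2 0 0 0 0'; python3 -m crank '15 0 -2 0 0 0 0; 15 0 -2 0 0 0 0';python3 -m crank '15 0 -3 0 0 0 0; 15 0 -3 0 0 0 0';python3 -m crank '15 0 -4 0 0 0 0; 15 0 -4 0 0 0 0'; python3 - <<'E'
from h import *
s=robot.read_state();w=s["position"]+s["eef_rot"]@[0,135,21.4];print(w,s["position"],s["eef_rot"][2],s["wrist_force"],s["moment"])
E
```

```text
clock: 12.45
position: [523.4, 54.8, 53.1]
eef_rot: [[0.995, 0.095, 0.001], [0.095, -0.995, -0.002], [0.001, 0.002, -1.0]]
wrist_force: [0.4, -4.1, -2.1]
finger_gap: 23.7
clock: 12.7
position: [523.0, 58.6, 53.0]
eef_rot: [[0.995, 0.095, 0.001], [0.095, -0.995, -0.003], [0.001, 0.003, -1.0]]
wrist_force: [0.4, -3.9, -2.3]
finger_gap: 24.0
clock: 12.95
position: [522.3, 64.7, 52.9]
eef_rot: [[0.995, 0.095, 0.001], [0.095, -0.995, -0.003], [0.001, 0.003, -1.0]]
wrist_force: [1.0, -3.6, -2.6]
finger_gap: 23.5
clock: 13.2
position: [521.5, 73.2, 52.9]
eef_rot: [[0.995, 0.095, 0.001], [0.095, -0.995, -0.003], [0.001, 0.003, -1.0]]
wrist_force: [0.2, -4.2, -2.3]
finger_gap: 23.4
[534.31433318 -61.23225461  31.90578685] [521.46076292  73.22131643  52.88155775] [ 7.38737477e-04  3.14161225e-03 -9.99994792e-01] [ 0.16187796 -4.1595683  -2.33975026] [-0.52875188 -0.18358752 -0.02110664]
```

Steady drag is about 4 N. Carrying on.

```bash
python3 -m crank '15 0 -4 0 0 0 0; 15 0 -4 0 0 0 0; 15 0 -4 0 0 0 0; 15 0 -4 0 0 0 0; 15 0 -4 0 0 0 0'; python3 -m crank '15 0 -4 0 0 0 0; 15 0 -4 0 0 0 0; 15 0 -4 0 0 0 0; 15 0 -3 0 0 0 0; 15 0 -2 0 0 0 0;15 0 -1 0 0 0 0';  python3 - <<'E'
from h import *
s=robot.read_state();w=s["position"]+s["eef_rot"]@[0,135,21.4];print(w,s["position"],s["eef_rot"][2],s["wrist_force"],s["moment"])
f=cam("top")
cv2.imwrite("pics/k.png",cv2.resize(f["frame"][120:235,285:440],None,fx=5,fy=5,interpolation=cv2.INTER_CUBIC))
E
```

```text
clock: 13.82
position: [519.3, 94.7, 52.8]
eef_rot: [[0.995, 0.095, 0.001], [0.095, -0.995, -0.003], [0.0, 0.003, -1.0]]
wrist_force: [0.8, -4.0, -2.4]
finger_gap: 23.5
clock: 14.58
position: [517.3, 114.0, 52.7]
eef_rot: [[0.995, 0.096, 0.0], [0.096, -0.995, -0.003], [0.0, 0.003, -1.0]]
wrist_force: [0.4, -3.3, -2.4]
finger_gap: 23.7
[530.20084377 -20.45678231  31.753685  ] [517.25397459 113.9934684   52.69332831] [ 1.64902920e-04  3.40912622e-03 -9.99994175e-01] [ 0.4331901  -3.29318441 -2.35114159] [-0.58537581 -0.19301924 -0.0344997 ]
```

View pics/k.png

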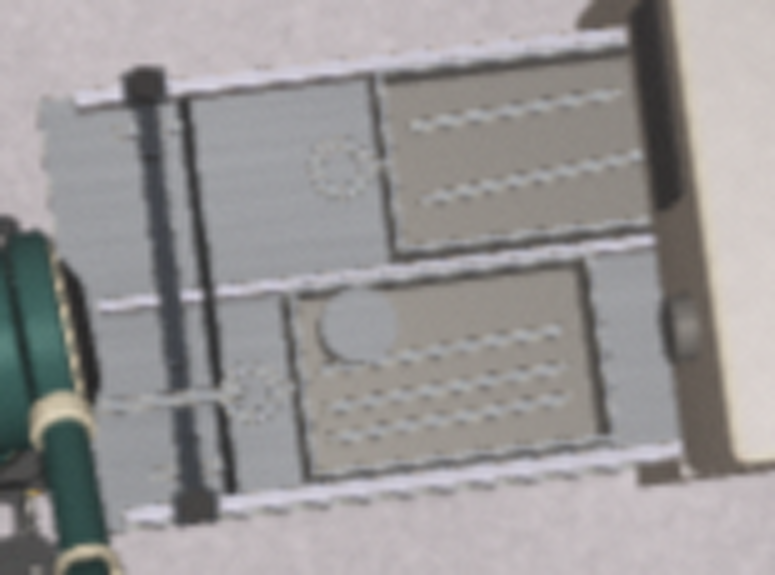

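The tray is drawn about half-way: front edge at about (297,385), buffer line at about (222,385), so roughly 30 mm to go. The shallow tray is unmoved.

```bash
python3 -m crank '15 0 -2 0 0 0 0; 15 0 -3 0 0 0 0; 15 0 -3 0 0 0 0; 15 0 -3 0 0 0 0; 15 0 -2 0 0 0 0; 15 0 -1 0 0 0 0';  python3 -m crank '15 0 -1 0 0 0 0; 15 0 -1 0 0 0 0; 15 0 -1 0 0 0 0'; python3 -m crank '15 0 -1 0 0 0 0'; python3 -m crank '15 0 -1 0 0 0 0'; python3 - <<'E'
from h import *
f=cam("top")
b1=lambda u,v,z:onz(f,*uncrop(u,v,285,120,5),z)
print(b1(296,385,77),b1(222,385,38))
E
```

```text
clock: 15.38
position: [515.8, 128.8, 52.6]
eef_rot: [[0.995, 0.095, 0.0], [0.095, -0.995, -0.003], [-0.0, 0.003, -1.0]]
wrist_force: [0.4, -3.6, -2.6]
finger_gap: 23.5
clock: 15.75
position: [515.5, 131.9, 52.6]
eef_rot: [[0.995, 0.096, 0.0], [0.096, -0.995, -0.004], [-0.0, 0.004, -1.0]]
wrist_force: [0.6, -3.6, -2.2]
finger_gap: 23.7
clock: 15.88
position: [515.4, 132.9, 52.6]
eef_rot: [[0.995, 0.095, 0.0], [0.095, -0.995, -0.003], [-0.0, 0.003, -1.0]]
wrist_force: [0.9, -3.3, -2.8]
finger_gap: 23.6
clock: 16.0
position: [515.2, 133.9, 52.6]
eef_rot: [[0.995, 0.095, 0.0], [0.095, -0.995, -0.004], [-0.0, 0.004, -1.0]]
wrist_force: [0.3, -4.8, -2.1]
finger_gap: 23.3
[531.6723084  -52.69285871  77.        ] [535.83350776 -16.01338998  38.        ]
```

```bash
for i in 1; do python3 -m crank '15 0 -0.8 0 0 0 0; 15 0 -0.8 0 0 0 0'; python3 -m crank '15 0 -0.8 0 0 0 0; 15 0 -0.6 0 0 0 0';python3 -m crank '15 0 -0.5 0 0 0 0';python3 -m crank '15 0 -0.5 0 0 0 0';python3 -m crank '15 0 -0.5 0 0 0 0';python3 -m crank '15 0 -0.5 0 0 0 0'; done | grep -E "pos|force"
```

```text
position: [515.1, 135.7, 52.6]
wrist_force: [0.6, -4.1, -1.6]
position: [514.9, 137.2, 52.6]
wrist_force: [0.5, -4.5, -2.6]
position: [514.9, 137.7, 52.6]
wrist_force: [0.3, -3.5, -2.1]
position: [514.8, 138.3, 52.6]
wrist_force: [0.3, -3.9, -2.6]
position: [514.8, 138.8, 52.6]
wrist_force: [0.2, -4.1, -3.2]
position: [514.7, 139.3, 52.6]
wrist_force: [0.3, -3.8, -2.9]
```

```bash
python3 -m crank '15 0 -0.5 0 0 0 0' | grep -E "pos|force"; python3 -m crank '15 0 -0.5 0 0 0 0'| grep -E "pos|force"
```

```text
position: [514.6, 139.8, 52.6]
wrist_force: [0.2, -3.5, -1.7]
position: [514.6, 140.4, 52.6]
wrist_force: [0.4, -4.9, -2.6]
```

```bash
cat > ok.py <<'E'
import sys,numpy as np
from workcell import robot
s=robot.read_state();f=-(s["eef_rot"].T@s["wrist_force"])[1]
print("pull %.2f y %.2f z %.2f fz %.1f t %.2f"%(f,s["position"][1],s["position"][2],s["wrist_force"][2],s["clock"]))
sys.exit(0 if abs(f)<float(sys.argv[1]) else 1)
E
k(){ python3 ok.py 6.5; }
python3 -m crank '15 0 -0.5 0 0 0 0' >/dev/null && k && python3 -m crank '15 0 -0.5 0 0 0 0' >/dev/null && k && python3 -m crank '15 0 -0.5 0 0 0 0' >/dev/null && k && python3 -m crank '15 0 -0.5 0 0 0 0' >/dev/null && k && python3 -m crank '15 0 -0.5 0 0 0 0' >/dev/null && k && python3 -m crank '15 0 -0.5 0 0 0 0' >/dev/null && k && python3 -m crank '15 0 -0.5 0 0 0 0' >/dev/null && k && python3 -m crank '15 0 -0.5 0 0 0 0' >/dev/null && k
```

```text
pull -3.46 y 140.93 z 52.61 fz -2.1 t 17.43
pull -3.73 y 141.44 z 52.56 fz -1.4 t 17.55
pull -3.11 y 141.97 z 52.55 fz -1.3 t 17.68
pull -4.15 y 142.49 z 52.55 fz -2.3 t 17.80
pull -3.44 y 143.02 z 52.54 fz -1.8 t 17.93
pull -3.94 y 143.55 z 52.56 fz -2.4 t 18.05
pull -3.99 y 144.10 z 52.57 fz -2.1 t 18.18
pull -4.69 y 144.63 z 52.57 fz -2.4 t 18.30
```

```bash

k(){ python3 ok.py 6.5; }
python3 -m crank '15 0 -0.5 0 0 0 0' >/dev/null && k && python3 -m crank '15 0 -0.5 0 0 0 0' >/dev/null && k && python3 -m crank '15 0 -0.5 0 0 0 0' >/dev/null && k && python3 -m crank '15 0 -0.5 0 0 0 0' >/dev/null && k && python3 -m crank '15 0 -0.5 0 0 0 0' >/dev/null && k && python3 -m crank '15 0 -0.5 0 0 0 0' >/dev/null && k && python3 -m crank '15 0 -0.5 0 0 0 0' >/dev/null && k && python3 -m crank '15 0 -0.5 0 0 0 0' >/dev/null && k  && python3 -m crank '15 0 -0.5 0 0 0 0' >/dev/null && k && python3 -m crank '15 0 -0.5 0 0 0 0' >/dev/null && k && python3 -m crank '15 0 -0.5 0 0 0 0' >/dev/null && k && python3 -m crank '15 0 -0.5 0 0 0 0' >/dev/null && k
```

```text
pull -3.67 y 145.16 z 52.56 fz -1.5 t 18.43
pull -3.88 y 145.70 z 52.54 fz -2.5 t 18.55
pull -4.35 y 146.24 z 52.53 fz -1.7 t 18.68
pull -4.80 y 146.74 z 52.55 fz -2.0 t 18.80
pull -4.19 y 147.28 z 52.54 fz -2.4 t 18.93
pull -3.84 y 147.83 z 52.55 fz -1.4 t 19.05
pull -3.23 y 148.34 z 52.53 fz -2.3 t 19.18
pull -4.09 y 148.88 z 52.51 fz -2.2 t 19.30
pull -4.37 y 149.40 z 52.52 fz -1.6 t 19.43
pull -4.00 y 149.93 z 52.52 fz -1.0 t 19.55
pull -6.68 y 150.04 z 52.47 fz -2.4 t 19.68
```

Contact at y = 150.0. Drag is about 4.1 N, so I need a pull of about 14 N. Building it up gradually.

```bash

k(){ python3 ok.py 11; }
python3 -m crank '15 0 -0.4 0 0 0 0' >/dev/null && k && python3 -m crank '15 0 -0.4 0 0 0 0' >/dev/null && k && python3 -m crank '15 0 -0.4 0 0 0 0' >/dev/null && k
```

```text
pull -6.14 y 150.07 z 52.41 fz -2.6 t 19.80
pull -6.50 y 150.03 z 52.34 fz -2.8 t 19.93
pull -4.87 y 150.04 z 52.26 fz -2.7 t 20.05
```

```bash

k(){ python3 ok.py 15.5; }
python3 -m crank '15 0 -0.6 -0.05 0 0 0' >/dev/null && k && python3 -m crank '15 0 -0.8 -0.05 0 0 0' >/dev/null && k && python3 -m crank '15 0 -1 -0.05 0 0 0' >/dev/null && k
```

```text
pull -7.26 y 150.08 z 52.21 fz -2.4 t 20.18
pull -7.58 y 150.16 z 52.12 fz -2.5 t 20.30
pull -7.57 y 150.31 z 52.00 fz -4.0 t 20.43
```

```bash

python3 - <<'E'
from h import *
s=robot.read_state();print(s["position"],s["eef_rot"],s["wrist_force"],s["moment"],s["finger_gap"])
E
k(){ python3 ok.py 15.5; }
python3 -m crank '15 0 -1.2 -0.1 0 0 0'  && k && python3 -m crank '15 0 -1.2 -0.1 0 0 0'  && k
```

```text
[513.13316343 150.30525922  52.00138352] [[ 9.95156428e-01  9.83022636e-02 -5.91062775e-04]
 [ 9.82907656e-02 -9.95102864e-01 -1.04505750e-02]
 [-1.61548344e-03  1.03418609e-02 -9.99945217e-01]] [ 1.66431173 -7.48421342 -3.96602449] [-1.15711594 -0.28623166  0.08663137] 23.223342750722367
clock: 20.55
position: [513.0, 150.4, 51.9]
eef_rot: [[0.995, 0.099, -0.001], [0.099, -0.995, -0.012], [-0.002, 0.012, -1.0]]
wrist_force: [1.2, -9.8, -2.9]
finger_gap: 23.5
pull -9.86 y 150.41 z 51.90 fz -2.9 t 20.55
clock: 20.68
position: [512.9, 150.4, 51.8]
eef_rot: [[0.995, 0.1, -0.001], [0.1, -0.995, -0.015], [-0.002, 0.014, -1.0]]
wrist_force: [0.9, -9.1, -3.0]
finger_gap: 23.6
pull -9.09 y 150.42 z 51.77 fz -3.0 t 20.68
```

```bash

k(){ python3 ok.py 16; }
python3 -m crank '15 0.1 -1.5 -0.1 0.004 0 0.001' | grep rot && k && python3 -m crank '15 0.1 -1.6 -0.1 0.004 0 0.001' |grep rot && k&& python3 -m crank '15 0.1 -1.6 -0.1 0.004 0 0.001' |grep rot && k
```

```text
eef_rot: [[0.995, 0.1, -0.001], [0.1, -0.995, -0.013], [-0.003, 0.013, -1.0]]
pull -11.40 y 150.47 z 51.57 fz -1.4 t 20.80
eef_rot: [[0.995, 0.1, -0.002], [0.1, -0.995, -0.012], [-0.003, 0.012, -1.0]]
pull -10.58 y 150.48 z 51.49 fz -1.3 t 20.93
eef_rot: [[0.995, 0.101, -0.002], [0.101, -0.995, -0.011], [-0.003, 0.01, -1.0]]
pull -10.98 y 150.46 z 51.44 fz -1.3 t 21.05
```

```bash

k(){ python3 ok.py 17; }
python3 -m crank '15 0.15 -1.9 -0.1 0.003 0 0.002' | grep rot && k && python3 -m crank '15 0.15 -2.1 -0.1 0.003 0 0.002' |grep rot && k&& python3 -m crank '15 0.15 -2.1 -0.1 0.003 0 0.002' |grep rot && k
```

```text
eef_rot: [[0.995, 0.1, -0.003], [0.1, -0.995, -0.011], [-0.004, 0.011, -1.0]]
pull -12.29 y 150.50 z 51.43 fz -1.6 t 21.18
eef_rot: [[0.995, 0.099, -0.003], [0.099, -0.995, -0.011], [-0.004, 0.011, -1.0]]
pull -12.62 y 150.58 z 51.39 fz -1.6 t 21.30
eef_rot: [[0.995, 0.099, -0.004], [0.098, -0.995, -0.012], [-0.005, 0.012, -1.0]]
pull -13.19 y 150.55 z 51.34 fz -1.0 t 21.43
```

```bash

k(){ python3 ok.py 17; }
python3 -m crank '15 0.15 -2.2 -0.1 0.003 0.001 0.001' >/dev/null && k && python3 -m crank '15 0.15 -2.3 -0.1 0.003 0.001 0.001' >/dev/null && k && python3 -m crank '15 0.15 -2.3 -0.1 0.003 0.001 0.001' >/dev/null && k && python3 -m crank '15 0.15 -2.3 -0.1 0.003 0.001 0.001' >/dev/null && k && python3 -m crank '15 0.15 -2.3 -0.1 0.003 0.001 0.001' >/dev/null && k && python3 -m crank '15 0.15 -2.3 -0.1 0.003 0.001 0.001' && k
```

```text
pull -13.91 y 150.60 z 51.29 fz -1.9 t 21.55
pull -12.87 y 150.62 z 51.19 fz -1.5 t 21.68
pull -13.33 y 150.59 z 51.05 fz -1.7 t 21.80
pull -14.14 y 150.59 z 50.93 fz -1.7 t 21.93
pull -13.89 y 150.61 z 50.81 fz -1.3 t 22.05
clock: 22.18
position: [513.0, 150.6, 50.7]
eef_rot: [[0.995, 0.101, -0.001], [0.101, -0.995, -0.017], [-0.003, 0.017, -1.0]]
wrist_force: [1.6, -13.1, -2.8]
finger_gap: 23.7
pull -13.11 y 150.62 z 50.72 fz -2.8 t 22.18
```

```bash

k(){ python3 ok.py 17; }
python3 -m crank '15 0.15 -2.4 -0.2 0.006 0 0.002' >/dev/null && k && python3 -m crank '15 0.15 -2.4 -0.2 0.006 0 0.002' >/dev/null && k && python3 -m crank '15 0.15 -2.4 -0.2 0.006 0 0.002' >/dev/null && k && python3 -m crank '15 0.15 -2.4 -0.2 0.005 0 0.002' >/dev/null && k && python3 -m crank '15 0.15 -2.4 -0.2 0.005 0 0.002' >/dev/null && k && python3 -m crank '15 0.15 -2.4 -0.2 0.005 0 0.001' && k
```

```text
pull -14.02 y 150.62 z 50.71 fz -1.3 t 22.30
pull -13.85 y 150.60 z 50.80 fz -1.4 t 22.43
pull -13.74 y 150.63 z 50.95 fz -0.3 t 22.55
pull -14.41 y 150.61 z 51.10 fz -0.6 t 22.68
pull -14.03 y 150.61 z 51.26 fz -1.0 t 22.80
clock: 22.92
position: [513.4, 150.6, 51.4]
eef_rot: [[0.995, 0.099, -0.005], [0.099, -0.995, -0.008], [-0.006, 0.008, -1.0]]
wrist_force: [0.6, -13.7, -1.0]
finger_gap: 23.3
pull -13.72 y 150.61 z 51.39 fz -1.0 t 22.93
```

```bash

k(){ python3 ok.py 17; }
python3 -m crank '15 0.15 -2.4 -0.1 0.005 0.001 0.001' >/dev/null && k && python3 -m crank '15 0.15 -2.4 -0.1 0.004 0.001 0.001' >/dev/null && k && python3 -m crank '15 0.1 -2.4 -0.1 0.004 0.001 0.001' >/dev/null && k && python3 -m crank '15 0.1 -2.4 -0.1 0.004 0.001 0.001' >/dev/null && k && python3 -m crank '15 0.1 -2.4 -0.1 0.004 0.001 0.001' >/dev/null && k && python3 -m crank '15 0.1 -2.4 -0.1 0.004 0.001 0.001' && k
python3 - <<'E'
from h import *
f=cam("top")
cv2.imwrite("pics/m.png",cv2.resize(f["frame"][120:235,285:440],None,fx=5,fy=5,interpolation=cv2.INTER_CUBIC))
print(robot.read_state()["wrist_force"])
E
```

```text
pull -13.63 y 150.58 z 51.40 fz 0.1 t 23.05
pull -13.33 y 150.58 z 51.42 fz -0.2 t 23.18
pull -14.07 y 150.60 z 51.41 fz -1.4 t 23.30
pull -14.24 y 150.57 z 51.47 fz -1.7 t 23.43
pull -13.16 y 150.57 z 51.45 fz -0.5 t 23.55
clock: 23.68
position: [513.1, 150.6, 51.5]
eef_rot: [[0.995, 0.101, -0.003], [0.101, -0.995, -0.007], [-0.004, 0.007, -1.0]]
wrist_force: [0.7, -13.7, -0.8]
finger_gap: 23.4
pull -13.74 y 150.58 z 51.51 fz -0.8 t 23.68
[  1.4959452  -13.36011544  -0.89736084]
```

View pics/m.png

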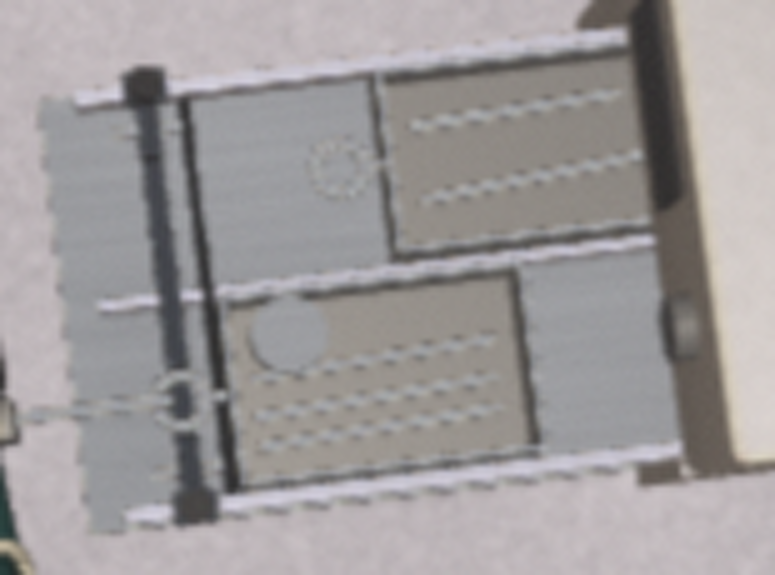

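The tray front sits at the buffer and the ring is over the stop at (183,400). Net stop force was about 9–10 N for more than 2 s. Now relaxing, centring the tip in the ring and lifting.

```bash

k(){ python3 ok.py 17; }
python3 -m crank '15 0 -1.2 0 0 0 0' >/dev/null && k && python3 -m crank '15 0 -0.3 0 0 0 0' >/dev/null && k && python3 -m crank '15 0 0.5 0 0 0 0' >/dev/null && k && python3 -m crank '15 0 0.8 0 0 0 0' >/dev/null && k && python3 -m crank '15 0 1 0 0 0 0' && k
```

```text
pull -6.68 y 150.36 z 51.51 fz -1.3 t 23.85
pull -3.72 y 150.18 z 51.54 fz -2.3 t 23.98
pull -1.01 y 149.96 z 51.60 fz -1.5 t 24.10
pull 0.18 y 149.81 z 51.67 fz -1.7 t 24.23
clock: 24.35
position: [513.5, 149.4, 51.7]
eef_rot: [[0.995, 0.1, -0.003], [0.1, -0.995, -0.007], [-0.004, 0.007, -1.0]]
wrist_force: [0.4, -0.8, -1.8]
finger_gap: 23.4
pull -0.77 y 149.42 z 51.74 fz -1.8 t 24.35
```

```bash

k(){ python3 ok.py 2; }
python3 -m crank '15 0 1.5 0 0 0 0' >/dev/null && k && python3 -m crank '15 0 1.5 0 0 0 0' >/dev/null && k && python3 -m crank '15 0 1.5 0 0 0 0' >/dev/null && k && python3 -m crank '15 0 1 0 0 0 0' >/dev/null && k && python3 -m crank '15 0 0 0 0 0 0' && k
```

```text
pull -0.72 y 148.32 z 51.78 fz -1.9 t 24.48
pull -0.04 y 146.98 z 51.80 fz -3.2 t 24.60
pull 0.46 y 145.47 z 51.81 fz -1.8 t 24.73
pull 0.06 y 144.39 z 51.81 fz -2.3 t 24.85
clock: 24.98
position: [514.1, 144.3, 51.8]
eef_rot: [[0.995, 0.1, -0.003], [0.1, -0.995, -0.006], [-0.003, 0.006, -1.0]]
wrist_force: [0.6, -1.3, -2.5]
finger_gap: 23.6
pull -1.37 y 144.31 z 51.81 fz -2.5 t 24.98
```

```bash

k(){ python3 ok.py 2.5; }
python3 -m crank '15 0 1 0 0.003 0 0; 15 0 1 0 0.003 0 0;15 0 0 0 0 0 0' >/dev/null && k && python3 -m crank '15 0 0 -2 0 0 0' >/dev/null && k && python3 -m crank '15 0 0 -3 0 0 0' >/dev/null && k && python3 -m crank '15 0 0 -3 0 0 0' >/dev/null && k && python3 -m crank '15 0 0 -3 0 0 0' && k
```

```text
pull 0.14 y 142.16 z 51.83 fz -1.5 t 25.35
pull 0.04 y 142.06 z 53.73 fz -2.3 t 25.48
pull 0.77 y 142.07 z 56.84 fz -1.8 t 25.60
pull 1.02 y 142.12 z 60.14 fz -2.2 t 25.73
clock: 25.85
position: [514.2, 142.2, 63.5]
eef_rot: [[0.995, 0.1, -0.004], [0.1, -0.995, 0.0], [-0.004, -0.001, -1.0]]
wrist_force: [-0.3, -0.4, -1.9]
finger_gap: 23.6
pull -0.36 y 142.16 z 63.46 fz -1.9 t 25.85
```

```bash

k(){ python3 ok.py 2.5; }
python3 -m crank '15 0 0 -3 0 0 0' >/dev/null && k && python3 -m crank '15 0 0 -3 0 0 0' >/dev/null && k && python3 -m crank '15 0 0 -4 0 0 0' >/dev/null && k && python3 -m crank '15 0 0 -5 0 0 0; 15 0 0 -8 0 0 0; 15 0 0 -10 0 0 0; 15 0 0 -15 0 0 0; 15 0 0 -10 0 0 0; 15 0 0 0 0 0 0' && k
python3 - <<'E'
from h import *
f=cam("top")
cv2.imwrite("pics/n.png",cv2.resize(f["frame"][120:235,285:440],None,fx=5,fy=5,interpolation=cv2.INTER_CUBIC))
f=cam("side")
cv2.imwrite("pics/n2.png",cv2.resize(f["frame"][130:260,230:400],None,fx=4.5,fy=4.5,interpolation=cv2.INTER_CUBIC))
E
```

```text
pull 0.71 y 142.21 z 66.79 fz -2.3 t 25.98
pull 0.21 y 142.22 z 70.08 fz -1.4 t 26.10
pull 0.58 y 142.22 z 74.25 fz -1.9 t 26.23
clock: 26.98
position: [515.5, 142.4, 127.2]
eef_rot: [[0.995, 0.1, -0.001], [0.1, -0.995, 0.001], [-0.001, -0.001, -1.0]]
wrist_force: [0.4, -0.6, -2.1]
finger_gap: 23.5
pull -0.61 y 142.42 z 127.22 fz -2.1 t 26.98
```

View pics/n.png

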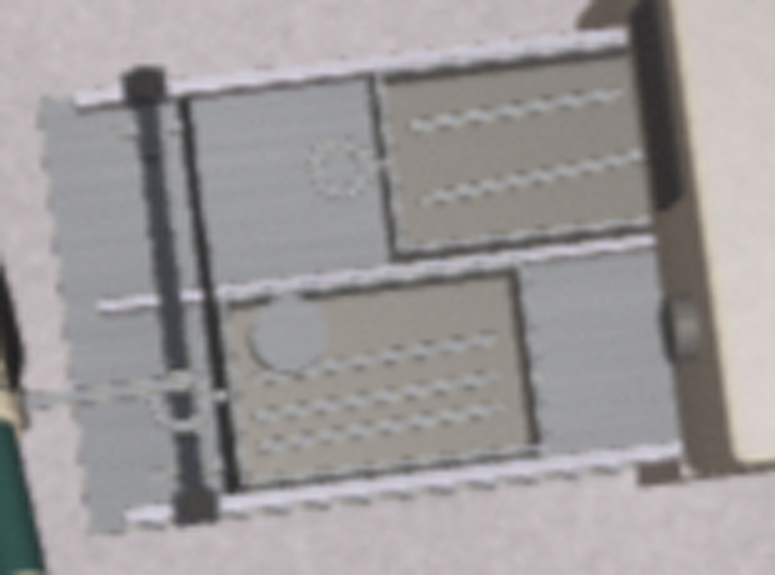

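View pics/n2.png

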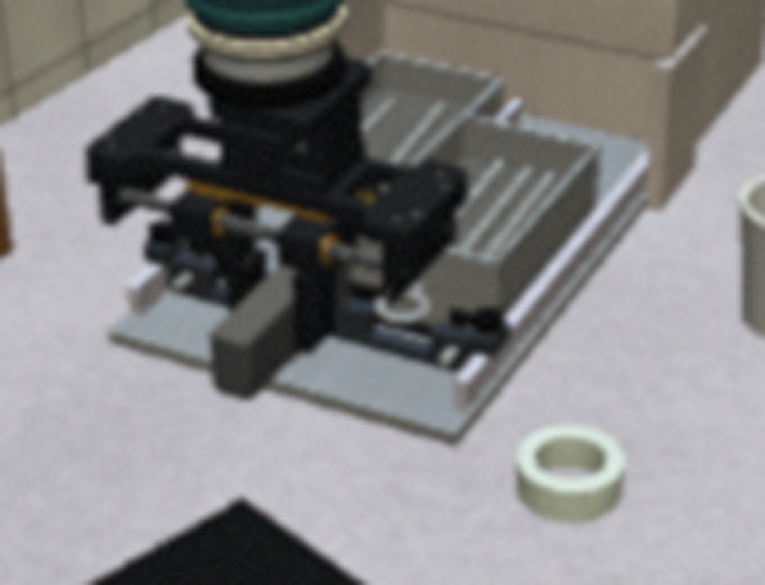

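The hook is free and the tray still sits at the buffer: its front edge is unchanged at about (228,390), and the shallow ring is unmoved at (342,167). Returning to the mat.

```bash
python3 - <<'E'
from h import *
plan([([513,372.7,120],yawR(-105.4))],[9],15)
E
```

```text
15 2.4 -25.5 0.7 0 0 0.041; 15 1.3 -25.6 0.7 0 0 0.041; 15 0.3 -25.6 0.7 0 0 0.041; 15 -0.8 -25.6 0.7 0 0 0.041; 15 -1.8 -25.5 0.7 0 0.001 0.041; 15 -2.9 -25.4 0.7 0 0 0.041; 15 -3.9 -25.3 0.7 0 0.001 0.041; 15 -5 -25.2 0.6 0 0 0.041; 15 -6 -24.9 0.7 0 0.001 0.041
end [513.  372.7 120. ] -105.4
```

```bash
python3 -m crank '15 1 -15 0 0 0 0.03; 15 1.5 -25.6 0.7 0 0 0.041; 15 0.3 -25.6 0.7 0 0 0.041; 15 -1 -25.6 0.7 0 0 0.041; 15 -2 -25.5 0.7 0 0 0.041; 15 -3 -25.4 0.7 0 0 0.041; 15 -4 -25.3 0.7 0 0 0.041; 15 -5 -25 0.6 0 0 0.041; 15 -5 -15 0.7 0 0 0.03; 15 0 0 0 0 0 0'; python3 - <<'E'
from h import *
plan([([513,372.7,80],yawR(-105.4))],[4],15)
f=cam("side")
cv2.imwrite("pics/o.png",cv2.resize(f["frame"][190:340,180:340],None,fx=4.5,fy=4,interpolation=cv2.INTER_CUBIC))
E
```

```text
clock: 28.32
position: [504.7, 355.7, 111.3]
eef_rot: [[0.966, -0.257, -0.016], [-0.257, -0.966, -0.006], [-0.014, 0.01, -1.0]]
wrist_force: [-1.0, -0.2, -2.4]
finger_gap: 23.5
15 1 -4.7 7.8 0.003 0.003 0.002; 15 1 -4.7 7.8 0.002 0.004 0.002; 15 1 -4.7 7.7 0.003 0.003 0.002; 15 0.9 -4.6 7.8 0.002 0.004 0.003
end [513.  372.7  80. ] -105.4
```

View pics/o.png

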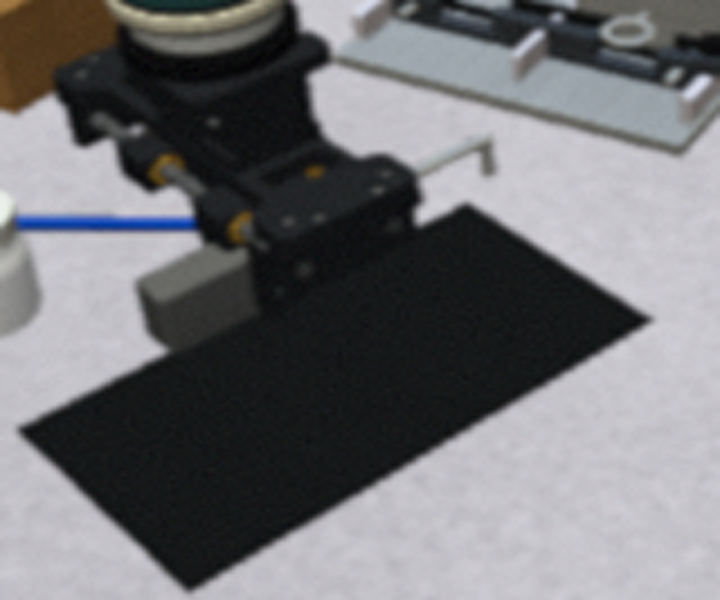

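```bash
python3 - <<'E'
from h import *
f=cam("side");s=robot.read_state();E=s["eef_rot"];p=s["position"];print(p)
for t in [(0,138,-8),(0,135,21.4),(0,-55,-12.6),(12,-55,25.4)]:
    q=proj(f,p+E@np.array(t));print(t,((q-[180,190]+.5)*[4.5,4]).round())
E
python3 -m crank '15 1 -5 8 0.003 0.003 0.002; 15 1 -5 8 0.002 0.004 0.002; 15 1 -4.5 7 0.003 0.003 0.002; 15 1 -3.5 5 0.002 0.004 0.003; 15 0 0 0 0 0 0; 15 0 0 0 0 0 0'; python3 - <<'E'
from h import *
plan([([513,372.7,36],yawR(-105.4))],[6],15)
E
```

```text
[504.72970083 354.52741417 111.3145853 ]
(0, 138, -8) [488. 134.]
(0, 135, 21.4) [487. 179.]
(0, -55, -12.6) [142. 292.]
(12, -55, 25.4) [141. 337.]
clock: 29.18
position: [513.6, 369.4, 80.2]
eef_rot: [[0.963, -0.268, -0.0], [-0.268, -0.963, -0.002], [0.0, 0.002, -1.0]]
wrist_force: [0.4, -0.0, -2.4]
finger_gap: 23.6
15 -0.2 -0.5 7.4 0 0 -0.001; 15 -0.2 -0.5 7.4 0 0 0; 15 -0.3 -0.5 7.3 0 0 -0.001; 15 -0.2 -0.5 7.4 0.001 0 0; 15 -0.3 -0.6 7.3 0 0 -0.001; 15 -0.2 -0.5 7.4 0.001 0 0
end [513.  372.7  36. ] -105.4
```

The hook matches its predicted pose to within about 1 px, so it hasn't slipped in the grip. Lowering.

```bash
python3 -m crank '15 -0.2 -0.5 7.5 0 0 0; 15 -0.2 -0.5 7.5 0 0 0; 15 -0.2 -0.5 7.5 0 0 0; 15 -0.2 -0.5 7.5 0 0 0; 15 -0.2 -0.5 6 0 0 0; 15 0 -0.5 3 0 0 0; 15 0 0 0.5 0 0 0'; k(){ python3 - <<'E'
from h import *
s=robot.read_state();print(s["position"].round(2),s["eef_rot"][2].round(4),s["wrist_force"].round(2))
E
}
k; python3 -m crank '15 0 0 1 0.001 0 0; 15 0 0 1 0.001 0 0; 15 0 0 0.7 0 0 0' >/dev/null; k;  python3 -m crank '15 0 0 0.7 0 0 0; 15 0 0 0.7 0 0 0' >/dev/null; k
```

```text
clock: 30.05
position: [513.3, 372.6, 37.9]
eef_rot: [[0.963, -0.268, -0.0], [-0.268, -0.963, -0.002], [0.0, 0.002, -1.0]]
wrist_force: [0.3, 0.0, -1.8]
finger_gap: 23.8
[513.35 372.58  37.9 ] [ 3.e-04  2.e-03 -1.e+00] [ 0.28  0.02 -1.8 ]
[513.82 372.88  35.74] [ 0.0011 -0.0011 -1.    ] [-0.42  0.28 -1.45]
[513.98 372.97  34.54] [ 0.0014 -0.0015 -1.    ] [-0.3  -0.35 -2.19]
```

```bash
k(){ python3 - <<'E'
from h import *
s=robot.read_state();print(s["position"].round(2),s["eef_rot"][2].round(4),s["wrist_force"].round(2))
E
}
python3 -m crank '15 0 0 1 0 0 0; 15 0 0 1.2 0 0 0; 15 0 0 1.2 0 0 0; 15 0 0 0.8 0 0 0' >/dev/null; k; python3 -m crank '15 0 0 0.8 0 0 0;15 0 0 0.6 0 0 0' >/dev/null; k; python3 -m crank '15 0 0 0.6 0 0 0' >/dev/null; k
```

```text
[513.98 372.99  30.08] [ 0.0014 -0.0015 -1.    ] [-0.17  0.98 -2.92]
[513.97 372.95  28.5 ] [ 0.0013 -0.0015 -1.    ] [ 0.03 -0.11 -2.08]
[513.98 372.96  28.33] [ 0.0012 -0.0013 -1.    ] [-2.26 -2.61  4.04]
```

Contact at z = 28.3, the same as at pick-up. Releasing.

```bash
python3 -m crank '24 0 0 -0.1 0 0 0; 30 0 0 0 0 0 0; 50 0 0 0 0 0 0; 60 0 0 0 0 0 0; 60 0 0 0 0 0 0; 60 0 0 0 0 0 0' 10; python3 -m crank '60 0 0 -4 0 0 0; 60 0 0 -10 0 0 0; 60 0 0 -20 0 0 0; 60 0 0 -30 0 0 0; 60 0 0 -40 0 0 0; 60 0 0 -40 0 0 0; 60 0 0 -20 0 0 0; 60 0 0 0 0 0 0'; python3 - <<'E'
from h import *
s=robot.read_state();f=cam("wrist");cv2.imwrite("pics/q.png",f["frame"])
f=cam("side");cv2.imwrite("pics/q2.png",f["frame"])
E
```

```text
clock: 32.3
position: [515.2, 373.8, 29.6]
eef_rot: [[0.963, -0.269, 0.004], [-0.269, -0.963, 0.003], [0.003, -0.004, -1.0]]
wrist_force: [0.1, -0.2, -0.7]
finger_gap: 59.8
clock: 33.3
position: [515.7, 374.2, 208.3]
eef_rot: [[0.963, -0.268, 0.011], [-0.268, -0.963, 0.007], [0.008, -0.01, -1.0]]
wrist_force: [0.4, -0.1, 0.1]
finger_gap: 60.1
```

View pics/q.png

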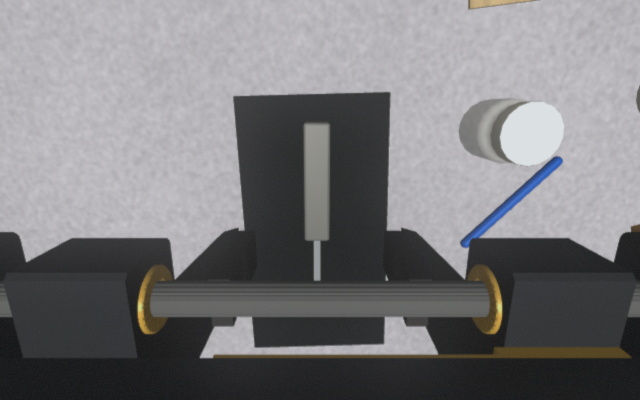

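View pics/q2.png

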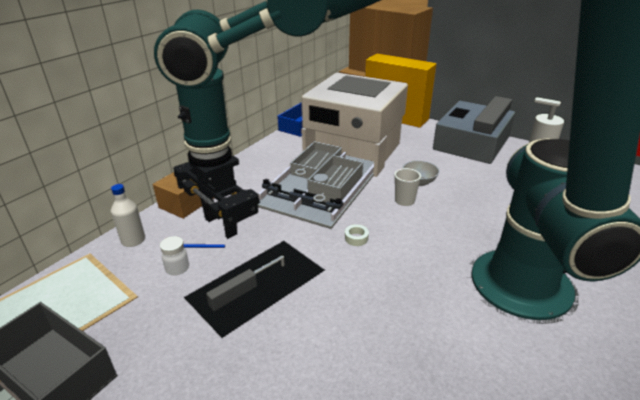

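The hook stands on its mat as before, with its rod tip at about (283,262) in the side view, and the bystanders look unmoved. Last check of the tray and everything else against the first pictures.

```bash
python3 - <<'E'
from h import *
f=cam("top")["frame"];a=cv2.imread("pics/a_top.png")
d=cv2.absdiff(f,a).max(2);d=(d>40).astype(np.uint8)*255
cv2.imwrite("pics/r.png",np.vstack([cv2.resize(f[120:235,285:440],None,fx=3,fy=3,interpolation=cv2.INTER_CUBIC)]))
n,l,st,c=cv2.connectedComponentsWithStats(d)
print([tuple(map(int,x)) for x in st[1:] if x[4]>6])
a=cv2.imread("pics/q2.png");b=cv2.imread("pics/a_side.png")
d=(cv2.absdiff(a,b).max(2)>40).astype(np.uint8)
n,l,st,c=cv2.connectedComponentsWithStats(d)
print([tuple(map(int,x)) for x in st[1:] if x[4]>6])
E
```

```text
[(59, 149, 194, 251, 20058), (388, 170, 28, 6, 73), (360, 177, 13, 36, 113), (387, 176, 4, 18, 30), (402, 177, 15, 7, 36), (163, 179, 5, 15, 26), (352, 178, 7, 1, 7), (397, 178, 4, 4, 10), (165, 181, 39, 30, 151), (372, 181, 6, 9, 16), (60, 192, 6, 2, 10), (318, 194, 5, 3, 14), (389, 195, 4, 13, 22), (319, 203, 6, 4, 13), (393, 207, 28, 4, 37), (161, 208, 5, 12, 39), (167, 208, 35, 11, 56), (203, 212, 32, 12, 119), (596, 325, 44, 53, 1411), (278, 340, 180, 60, 3260), (348, 392, 5, 8, 19), (315, 394, 25, 6, 82)]
[(154, 0, 227, 150, 8267), (461, 0, 52, 142, 2128), (541, 0, 99, 282, 13171), (634, 0, 6, 13, 60), (532, 17, 18, 5, 40), (535, 24, 9, 2, 13), (526, 27, 20, 6, 67), (523, 30, 21, 21, 191), (162, 37, 46, 44, 1541), (514, 54, 29, 31, 386), (512, 83, 4, 4, 9), (510, 88, 5, 7, 13), (441, 135, 92, 78, 4548), (173, 145, 87, 94, 3955), (336, 144, 36, 14, 203), (519, 144, 8, 8, 32), (362, 152, 12, 23, 140), (346, 155, 3, 4, 9), (350, 155, 5, 5, 16), (329, 159, 14, 7, 76), (356, 158, 4, 3, 8), (343, 160, 5, 6, 13), (348, 162, 6, 8, 14), (353, 163, 6, 7, 13), (329, 168, 11, 11, 26), (340, 169, 6, 9, 18), (309, 170, 13, 10, 45), (335, 171, 19, 15, 83), (318, 174, 10, 9, 42), (307, 180, 10, 11, 60), (313, 184, 37, 18, 374), (313, 195, 10, 7, 42), (254, 255, 31, 20, 131)]
```

View pics/r.png

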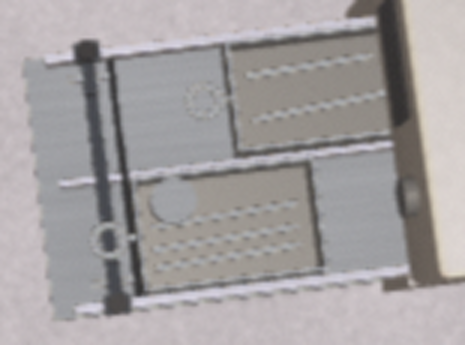

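```bash
python3 -c "
from workcell import robot
print(robot.job_done())"
```

```text
the job is handed in; nothing more can be done
None
```

I drew the deep tray out with the hook until it sat snug against the end stop, then stood the hook back on its mat and handed the job in at about 34 s.

- **Force on the stop:** dragging took about 4 N. I held a pull of 12.9 to 14.4 N for more than 2 s, which leaves roughly 9 to 10 N on the stop. That comes from wrist readings taken at the end of each 1/8 s row, with noise of about 0.6 N. Readings between rows were not available. The highest I read was 14.4 N of pull, so about 10.5 N on the stop.
- **Unhooking:** I eased off the pull, centred the tip in the ring and lifted straight up. Side force stayed within 1.4 N, and the tray stayed at the stop.
- **Last pictures:** the tray is still against the stop's buffer. The hook stands upright on the mat within about 1–2 mm of where it began. Comparing pictures with the start, only the deep tray, the hook and the arm had moved.

The side and top cameras disagreed by about 4 mm on where the ring was. I went with the top camera, lining up the hook's tip against the ring in the same picture, and the tip went in without touching.

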